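Dress the gift-shop counter display

ROBOT

A 7-joint arm with a two-finger parallel gripper is mounted at the origin on the work surface. World frame = base frame: x ahead of the robot, y to its left, z up, the work surface at z = 0. Lengths are in m, angles in rad, forces in N, time in s.
With the tool pointing down it reaches from about 0.4 to 0.875 m from the base axis. Payload 19.3 kg.
Tool frame: the origin (TCP) lies at the very end of the fingers, on their centre line; the grasp point (between the pads) lies 19 mm behind it; z points along the fingers, y is the line along which they close (so a half turn about z gives the same grasp; the last joint's range is limited). The gripper opens to 85 mm and grips with 20 to 120 N. Pads are 22 mm wide; open, the fingers measure 114 mm over their backs; the gripper's body (76 mm by 85 mm) begins 54 mm behind the grasp point. The pads swing forward as they close: fully open they stand 13 mm farther back than shut.
Start: joints at [1.223, 0.521, -0.036, 1.599, 0.021, 1.021, -0.113], TCP at [0.171, -0.601, 0.231] pointing down, gripper open.
Joint ranges: [-2.91, 2.91], [-0.3, 2.13], [-1.5, 1.42], [0.17, 2.43], [-1.26, 4.41], [0.16, 1.93], [-2.52, 2.52]. Speed limits (rad/s): [1.89, 1.89, 2.39, 2.39, 3.01, 3.01, 3.01].

INTERFACE

Orientations are given as [roll, pitch, yaw] about the fixed x, y, z axes, in that order (R = Rz(yaw) Ry(pitch) Rx(roll)).
In Python, from workcell import bot gives the robot as it stands.
- The arm moves only by the shell command python3 -m crank 'ROWS' [FORCE]. ROWS is a JSON object of lists of equal length, an entry for each row: "travel": the shift along the world's x, y, z in cm, a list of three; "turn": the turn, a rotation vector about the world's x, y, z in degrees, a list of three; "gripper": the closure, from 0 (fully open) to 1 (shut). A call has exactly 5 rows; each row is the pose to reach, as a shift and turn from the pose commanded when the call began; what a row does not reach only later rows make up. A row lasts 1/10 s, in which the tool goes at most 50 mm and 8.59 degrees, less where a joint would pass 70% of its speed; a pose out of reach is approached as far as the arm can. A call with a gripper value outside its range is refused whole. The fingers move at their own pace and stop on an object; FORCE is the grip in N (left out, the last holds). Time passes only in rows, so rows that repeat a pose let the fingers close, or fill a call up. It gives the time, the measured TCP pose, the force, the opening and the grip force at its end, in the units of the state.
- bot.observe(): the state, without advancing time (a new reading comes with each control period).
- bot.grab_frame(name): name is "scene" or "side" or "wrist"; returns a dict with "pixels" (400x640x3 uint8, red, green, blue), "fx", "fy", "cx", "cy" (pixels), "extrinsics" (4x4, takes a point from world to camera coordinates). Camera axes: x right, y down, z forward; pixel columns grow to the right and rows downward; lengths in m; the calibration is good to about 2 mm. A picture is of the moment at which its call begins. There is no depth.
- bot.job_done(): hands the job in; it is judged then, once.
The state is a dict: "clock": time; "qpos": joint angles; "qd": joint speeds; "joint_efforts": joint torques, N m; "position": TCP position; "tool_rot": TCP orientation; "force": force on the tool from outside, world axes, zero at the start; "moment": the same for the moment, N m; "grip_width": finger opening in m; "finger_force": force on a finger pad.
Only numpy, scipy, OpenCV 4.12 (cv2) and the standard library are available. Lean on these libraries where they do the work, as an engineer would, in place of code of your own. Each camera call takes 0.05 s, during which the arm holds its last target. There are 200 camera calls.

TASK

Set up the counter display. Fit the oak shelf fully home on the stand's flatted post, its brass strip on the same side as the stand's brass strip, and stand the honey jar on the middle of the shelf. Looking at the stand from the robot's side (its brass side), centre the pink tin on the cork mat to the left of the stand and the green tin on the cork mat to the right, and stand the little black-lidded cream pot on the middle of the green tin; everything upright, and leave the mug and the candle where they are.

Things in the scene. Friction and masses are not known exactly. Their poses are not given: they have to be found in the camera images.
- stand: Fixed dark wood stand: base 70 (x) x 90 (y) x 10 mm, column 44 mm diameter to a shoulder at z = 50 mm, then a steel D shaft on the z axis to z = 66: radius 10, flat facing -x 5 mm off the axis; the last 4 mm are 1.6 mm slimmer all round. Brass strip along the base's -x edge, which faces the robot within 15 degrees; +y is its left. Origin: underside centre, z up.
- shelf: Loose pale oak plate 56 (x) x 90 (y) x 20 mm thick, lying flat, 90 to 160 g; D-shaped through hole on its z axis: radius 11.2 mm, flat towards -x 6.2 mm off the axis (1.2 mm clear of the shaft). Brass strip on top along its -x edge. Seated: underside at z = 50 mm, top at 70, x axis along the stand's x, shaft end 4 mm below its top. Origin: underside centre, z up.
- honey: Loose amber honey jar with a pale label band and a brass lid, 48 mm diameter, 60 mm high, about 200 g; goes on the shelf. Origin: centre of the underside, z up.
- pink_tin: Loose round pink tea tin with a steel rim and pink top, 56 mm diameter, 70 mm high, about 150 g. Origin: centre of the underside, z up.
- green_tin: Loose round green tea tin with a steel rim and flat green top, 56 mm diameter, 70 mm high, about 150 g. Origin: centre of the underside, z up.
- cream_pot: Loose small white cream pot with a black lid, 45 mm diameter, 32 mm high, about 90 g; goes on top of the green tin. Origin: centre of the underside, z up.
- round_mat: Fixed round cork mat, 80 mm diameter, 3 mm thick, 145 to 170 mm to one side of the stand (left or right by chance). Origin: centre of the underside, z up.
- square_mat: Fixed square cork mat, 75 x 75 mm, 3 mm thick, 145 to 170 mm to the stand's other side. Origin: centre of the underside, z up.
- mug: Bystander: loose blue ceramic mug, 80 mm rim diameter, 85 mm high, handle towards its own +y; not to be disturbed. Origin: centre of the underside, z up.
- candle: Bystander: loose white candle jar with a wooden lid, 78 mm diameter, 74 mm high; not to be disturbed. Origin: centre of the underside, z up.
Things that resemble listed ones, but are neither listed nor needed, are in the scene too. Of the things like the cream_pot, leave any that is red or turquoise; of the rest the smaller one is meant.

How it is judged:
At the end, for the whole second after the job is handed in: Shelf on the stand's shoulder (5 mm high/off-axis, 0.3 rad turn); honey jar on the shelf, pink tin on the mat left (+y) of the stand, green tin on the right mat, cream pot on the green tin, each within 12 mm of the middle and 5 mm in height; all upright within 0.12 rad, released, at rest (horizontal distance between shelf and stand below 0.005 m and height (world z) of shelf between 0.045 and 0.055 m and angle between each of shelf, honey, cream_pot's own z axis and vertical below 0.12 rad and angle between the x axis of shelf and the x axis of stand, either way round below 0.3 rad and horizontal distance between honey and shelf below 0.012 m and height (world z) of honey between 0.065 and 0.075 m and horizontal distance between cream_pot and green_tin below 0.012 m and height (world z) of cream_pot between 0.068 and 0.078 m and ((y of round_mat in the frame of stand above 0.05 m and y of square_mat in the frame of stand below -0.05 m and horizontal distance between pink_tin and round_mat below 0.012 m and height (world z) of pink_tin between -0.002 and 0.008 m and angle between each of pink_tin, green_tin's own z axis and vertical below 0.12 rad and horizontal distance between green_tin and square_mat below 0.012 m and height (world z) of green_tin between -0.002 and 0.008 m) or (y of square_mat in the frame of stand above 0.05 m and y of round_mat in the frame of stand below -0.05 m and horizontal distance between pink_tin and square_mat below 0.012 m and height (world z) of pink_tin between -0.002 and 0.008 m and angle between each of pink_tin, green_tin's own z axis and vertical below 0.12 rad and horizontal distance between green_tin and round_mat below 0.012 m and height (world z) of green_tin between -0.002 and 0.008 m)) and linear speed of each of shelf, honey, pink_tin, green_tin, cream_pot below 0.02 m/s and angular speed of each of shelf, honey, pink_tin, green_tin, cream_pot below 0.2 rad/s); the robot touches nothing.
It fails at once if the mug is moved more than 20 mm or tipped (distance of mug from where it was at the start of the episode above 0.02 m or angle between mug's own z axis and vertical above 0.3 rad).
It fails at once if the candle is moved more than 20 mm or tipped (distance of candle from where it was at the start of the episode above 0.02 m or angle between candle's own z axis and vertical above 0.3 rad).
It also fails if it takes over 122 s, if anything falls off the work surface, if the arm or the gripper's body presses on something with over 40 N, if the wrist force passes 120 N, or if a joint passes its speed limit or range.

## Working session

There is one attempt and no reset: what is moved stays moved. The work goes in short steps, Python scripts to look and compute and a shell command to move; the robot and the scene stay as the last step left them, time stands still between calls to the robot, and variables do not carry over. Pictures are saved under pics/ and viewed, at most 14 in all, crops included, and the job is handed in when it is done.

```bash
ls; mkdir -p pics; python3 - <<'E'
from workcell import bot
import cv2,numpy as np
s=bot.observe();print({k:np.round(v,3).tolist() for k,v in s.items()})
for n in["scene","side","wrist"]:
    f=bot.grab_frame(n);cv2.imwrite(f"pics/{n}0.png",f["pixels"][...,::-1])
    print(n,f["fx"],f["fy"],f["cx"],f["cy"],np.round(f["extrinsics"],4).tolist())
E
```

```text
pics
{'clock': 0.0, 'qpos': [1.223, 0.522, -0.036, 1.6, 0.021, 1.021, -0.113], 'qd': [0.001, -0.001, 0.002, 0.002, -0.0, -0.001, -0.001], 'joint_efforts': [0.002, -92.711, 1.981, -36.994, 0.018, 0.008, -0.0], 'position': [0.171, -0.601, 0.231], 'tool_rot': [-3.14, 0.0, 0.278], 'force': [-0.545, 0.713, 0.066], 'moment': [-0.025, -0.006, 0.026], 'finger_force': 0.0, 'grip_width': 0.085}
scene 374.6445135353486 374.6445135353486 319.8608904863651 198.68465152725392 [[-0.2192, 0.9755, 0.0162, 0.0982], [0.7608, 0.1813, -0.6232, -0.3723], [-0.6109, -0.1243, -0.7819, 1.4474], [0.0, 0.0, 0.0, 1.0]]
side 482.14911533450504 482.14911533450504 318.6712205023997 203.07052655841193 [[-0.9345, -0.3549, -0.0259, 0.4937], [-0.1553, 0.4722, -0.8677, 0.1026], [0.3202, -0.8069, -0.4964, 1.291], [0.0, 0.0, 0.0, 1.0]]
wrist 312.10852860553774 312.10852860553774 319.91632433803153 200.2669511421436 [[0.2751, -0.9614, 0.0002, -0.6247], [-0.9261, -0.265, 0.2687, -0.0369], [-0.2583, -0.0741, -0.9632, 0.3772], [0.0, 0.0, 0.0, 1.0]]
```

View pics/scene0.png

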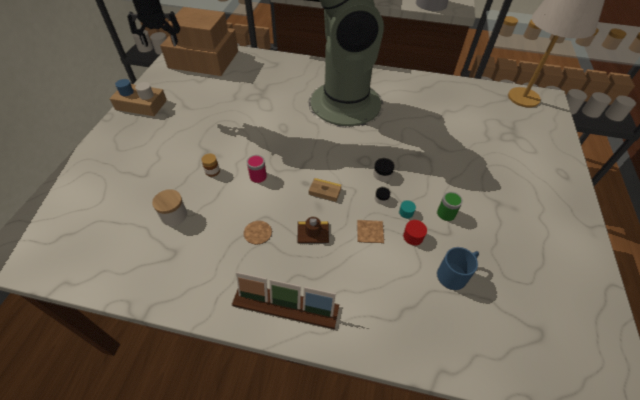

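View pics/side0.png

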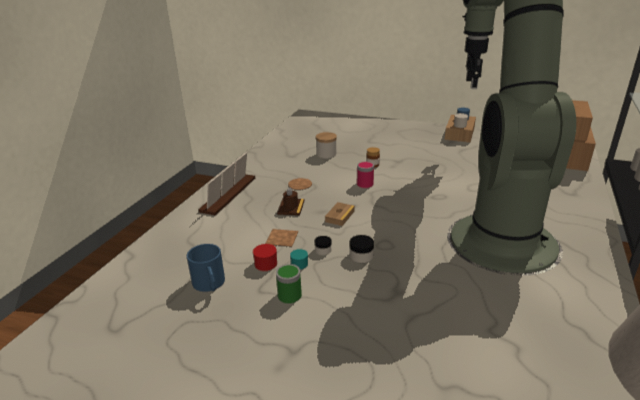

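The scene view shows the robot from the front (image right is +y). Scene pixels: shelf (325,189), stand (313,230), round mat (258,232) on -y, square mat (370,231) on +y, pink tin (257,168), green tin (450,207), honey (210,165), small black pot (383,194), mug (458,268), candle (170,208). Side view agrees. So pink goes to the square mat and green to the round mat.

```bash
cat > h.py <<'E'
from workcell import bot
import cv2,numpy as np
from scipy.spatial.transform import Rotation as R
def grab(n,save=None):
    f=bot.grab_frame(n)
    if save: cv2.imwrite(f"pics/{save}.png",f["pixels"][...,::-1])
    f["K"]=np.array([[f["fx"],0,f["cx"]],[0,f["fy"],f["cy"]],[0,0,1]]);f["E"]=np.array(f["extrinsics"]);f["P"]=f["K"]@f["E"][:3];return f
def plane(f,px,z):
    r=f["E"][:3,:3];c=-r.T@f["E"][:3,3];d=r.T@np.linalg.inv(f["K"])@[px[0],px[1],1]
    return c+d*(z-c[2])/d[2]
def tri(f,a,g,b):
    X=cv2.triangulatePoints(f["P"],g["P"],np.array(a,float),np.array(b,float)).ravel();return X[:3]/X[3]
def proj(f,X):
    p=f["P"]@np.append(X,1);return p[:2]/p[2]
def tool():
    s=bot.observe();T=np.eye(4);T[:3,:3]=R.from_euler("xyz",s["tool_rot"]).as_matrix();T[:3,3]=s["position"];return T
E
python3 - <<'E'
from h import *
s=grab("scene");d=grab("side");w=grab("wrist")
for n,a,b in [("honey",(209,157),(373,150)),("pink",(257,160),(365,166)),("green",(452,199),(288,271)),("pot",(383,191),(323,240)),("shelf",(325,187),(340,211)),("shaft",(313,220),(290,194)),("round",(258,232),(300,184)),("square",(370,231),(283,237)),("mug",(458,258),(206,253)),("candle",(169,199),(326,136)),("red",(416,228),(265,250)),("bigpot",(384,165),(361,241)),("turq",(407,207),(299,255))]:
    print(n,tri(s,a,d,b).round(3))
print((w["E"]@tool()).round(4).tolist())
E
```

```text
honey [ 0.456 -0.352  0.061]
pink [ 0.441 -0.199  0.07 ]
green [0.455 0.386 0.069]
pot [0.441 0.193 0.034]
shelf [0.454 0.017 0.02 ]
shaft [0.61  0.018 0.052]
round [ 0.647 -0.136  0.001]
square [0.569 0.174 0.002]
mug [0.658 0.399 0.082]
candle [ 0.645 -0.387  0.076]
red [0.559 0.296 0.043]
bigpot [0.342 0.183 0.044]
turq [0.479 0.268 0.027]
[[0.001, 1.0, -0.0011, 0.0001], [-0.9632, 0.0007, -0.2687, 0.0257], [-0.2687, 0.0013, 0.9632, 0.1551], [0.0, 0.0, 0.0, 1.0]]
```

View pics/wrist0.png

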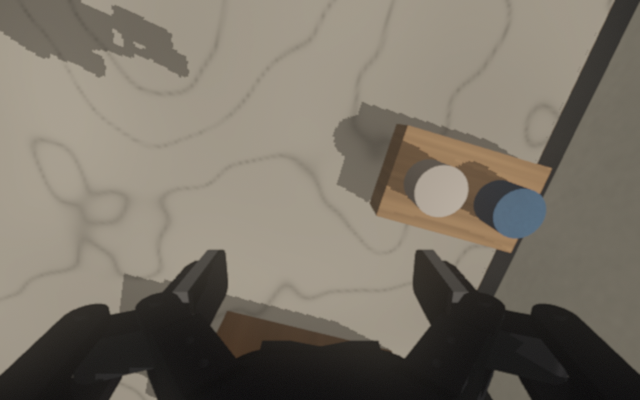

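```bash

python3 -m crank '{"travel":[[2,4,0.5],[4,8,1],[6.5,12,1.5],[9,16,2],[11,20,2]],"turn":[[0,0,0],[0,0,0],[0,0,0],[0,0,0],[0,0,0]],"gripper":[0,0,0,0,0]}'
python3 -m crank '{"travel":[[2,4,0.5],[4,8,1],[6.5,12,1.5],[9,16,2],[11,20,2]],"turn":[[0,0,0],[0,0,0],[0,0,0],[0,0,0],[0,0,0]],"gripper":[0,0,0,0,0]}'
python3 -m crank '{"travel":[[2,4,0.5],[4,8,1],[6.5,12,1.5],[8,16,2],[10,18,2]],"turn":[[0,0,0],[0,0,0],[0,0,0],[0,0,0],[0,0,0]],"gripper":[0,0,0,0,0]}'
python3 -c "
from h import *
grab('wrist','w1')"
```

```text
clock: 0.8
position: [0.2826, -0.3995, 0.252]
tool_rot: [3.14, -0.001, 0.278]
force: [0.5, -0.1, -0.5]
grip_width: 0.0857
finger_force: 0.0
clock: 1.3
position: [0.3926, -0.1993, 0.2721]
tool_rot: [3.141, -0.001, 0.278]
force: [0.9, -0.0, -0.4]
grip_width: 0.0853
finger_force: 0.0
clock: 1.8
position: [0.4919, -0.0175, 0.2921]
tool_rot: [-3.141, -0.001, 0.281]
force: [-0.4, -1.2, -0.3]
grip_width: 0.0856
finger_force: 0.0
```

View pics/w1.png

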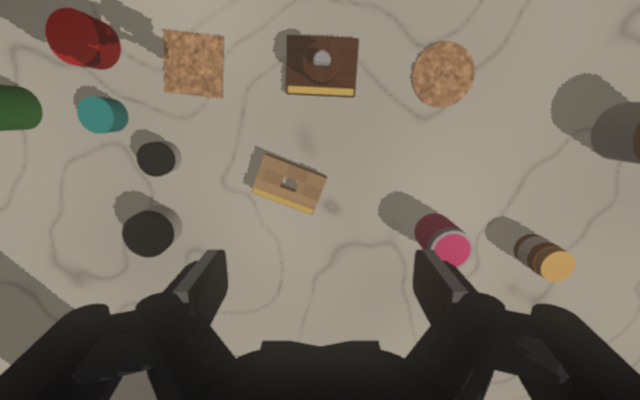

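The wrist view shows the shelf at (289,184), brass edge from (252,192) to (314,213), stand at (322,66) with brass edge at y≈91, square mat (194,64), round mat (443,74), small pot (156,158), pink tin (449,249), honey lid (557,265).

```bash
python3 - <<'E'
from h import *
f=grab("wrist");
sh=[plane(f,p,.02)[:2] for p in [(265,154),(327,179),(314,214),(252,192)]]
c=np.mean(sh,0);yv=(sh[0]+sh[3]-sh[1]-sh[2]);print("shelf",c.round(4),np.degrees(np.arctan2(-yv[0],yv[1])),np.linalg.norm(sh[0]-sh[1]),np.linalg.norm(sh[1]-sh[2]))
st=[plane(f,p,.01)[:2] for p in [(287,36),(359,38),(356,96),(287,95)]]
yv=(st[0]+st[3]-st[1]-st[2]);print("stand",np.mean(st,0).round(4),np.degrees(np.arctan2(-yv[0],yv[1])))
print("shaft",plane(f,(322,59),.066),"sq",plane(f,(194,64),.003),"rd",plane(f,(443,74),.003))
print("pink",plane(f,(451,249),.07),"pot",plane(f,(156,158),.032),"honey",plane(f,(557,265),.06))
E
```

```text
shelf [0.4569 0.0165] -5.108496054501975 0.08889113979276503 0.052804518834853945
stand [0.6137 0.0164] 15.139805822549148
shaft [0.61393583 0.01718347 0.066     ] sq [0.5720093  0.17520001 0.003     ] rd [ 0.65009401 -0.13528429  0.003     ]
pink [ 0.44620516 -0.20221869  0.07      ] pot [0.44622285 0.19084127 0.032     ] honey [ 0.46105095 -0.3510544   0.06      ]
```

```bash

python3 -m crank '{"travel":[[0,0,-1],[-1,1,-3],[-2,2,-5],[-3,3,-7],[-3.5,3.4,-9]],"turn":[[0,0,7],[0,0,15],[0,0,23],[0,0,31],[0,0,39]],"gripper":[0,0,0,0,0]}'
python3 -m crank '{"travel":[[0,0,-2],[0,0,-4],[0,0,-6],[0,0,-8],[0,0,-8]],"turn":[[0,0,8],[0,0,16],[0,0,24],[0,0,30],[0,0,30]],"gripper":[0,0,0,0,0]}'
python3 -m crank '{"travel":[[0,0,0],[0,0,0],[0,0,0],[0,0,0],[0,0,0]],"turn":[[0,0,0],[0,0,0],[0,0,0],[0,0,0],[0,0,0]],"gripper":[0,0,0,0,0]}' >/dev/null
python3 -c "
from h import *
grab('wrist','w2');print(bot.observe()['qpos'])"
```

```text
clock: 2.4
position: [0.4555, 0.0132, 0.2007]
tool_rot: [3.141, 0.0, 0.965]
force: [1.1, -0.2, -0.4]
grip_width: 0.0852
finger_force: 0.0
clock: 2.9
position: [0.4551, 0.0124, 0.1196]
tool_rot: [-3.138, 0.0, 1.483]
force: [-0.6, 0.6, 1.2]
grip_width: 0.0856
finger_force: 0.0
[ 0.28967169  0.4809495  -0.572072    2.10654942  0.41863527  0.66452947
 -0.65499233]
```

View pics/w2.png

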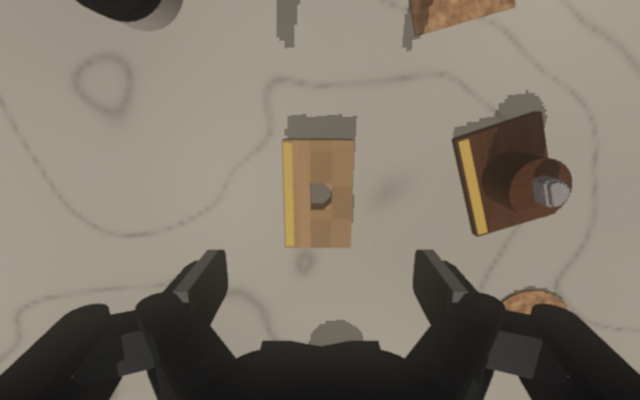

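```bash

python3 - <<'E'
from h import *
f=grab("wrist")
sh=[plane(f,p,.02)[:2] for p in [(282,140),(355,140),(351,247),(285,247)]]
print("shelf",np.mean(sh,0).round(4),[np.linalg.norm(sh[i]-sh[i-1]).round(4) for i in range(4)])
for a,b in((0,3),(1,2)):
  v=sh[b]-sh[a];print(np.degrees(np.arctan2(v[0],-v[1])))
img=cv2.cvtColor(f["pixels"],cv2.COLOR_RGB2HSV)
# oak+brass mask
m=((img[...,0]>8)&(img[...,0]<32)&(img[...,1]>85)&(img[...,2]>90)).astype(np.uint8);m[:,:250]=0;m[:,400:]=0;m[:100]=0;m[260:]=0
m=cv2.morphologyEx(m,cv2.MORPH_CLOSE,np.ones((25,25)))
n,l,st,ce=cv2.connectedComponentsWithStats(m);i=1+st[1:,4].argmax();r=cv2.minAreaRect(np.argwhere(l==i)[:,::-1].astype(np.float32));b=cv2.boxPoints(r);print(r,b)
q=[plane(f,p,.02)[:2] for p in b];print(np.mean(q,0),[np.linalg.norm(q[k]-q[k-1]).round(4) for k in range(4)])
print("base",[plane(f,p,.01)[:2].round(4) for p in[(453,138),(542,112),(476,236)]])
print("hole",plane(f,(319,194),.02))
E
python3 -m crank '{"travel":[[3,0,1.5],[6,0,3],[9,0,4.5],[12,0,6],[15.5,0,6]],"turn":[[0,0,5],[0,0,10],[0,0,15],[0,0,20],[0,0,20]],"gripper":[0,0,0,0,0]}'
python3 -m crank '{"travel":[[0,0,0],[0,0,0],[0,0,0],[0,0,0],[0,0,0]],"turn":[[0,0,0],[0,0,0],[0,0,0],[0,0,0],[0,0,0]],"gripper":[0,0,0,0,0]}'
python3 -c "
from h import *
grab('wrist','w3')"
```

```text
shelf [0.454  0.0161] [np.float64(0.0894), np.float64(0.0563), np.float64(0.0894), np.float64(0.056)]
-5.305048965946528
-5.4864214363386825
((317.5, 192.5), (107.0, 71.0), 90.0) [[282. 139.]
 [353. 139.]
 [353. 246.]
 [282. 246.]]
[0.4534761  0.01693953] [np.float64(0.0893), np.float64(0.0547), np.float64(0.0893), np.float64(0.0602)]
base [array([0.5656, 0.0518]), array([0.6346, 0.0658]), array([ 0.5879, -0.0348])]
hole [0.45475692 0.01771225 0.02      ]
clock: 4.0
position: [0.6131, 0.0127, 0.1832]
tool_rot: [3.139, 0.0, 1.834]
force: [0.1, -0.5, 0.7]
grip_width: 0.0853
finger_force: 0.0
clock: 4.5
position: [0.611, 0.0128, 0.1815]
tool_rot: [-3.142, 0.0, 1.831]
force: [0.5, 0.3, -0.3]
grip_width: 0.0856
finger_force: 0.0
```

View pics/w3.png

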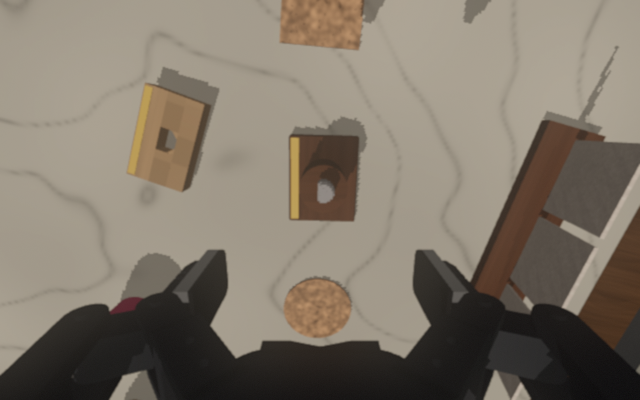

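```bash

python3 - <<'E'
from h import *
f=grab("wrist")
q=[plane(f,p,.01)[:2] for p in[(289.5,136),(358,135.5),(355.5,220),(290.5,220)]]
print("stand",np.mean(q,0).round(4),[np.linalg.norm(q[i]-q[i-1]).round(4) for i in range(4)])
for a,b in((0,3),(1,2)):
  v=q[b]-q[a];print(np.degrees(np.arctan2(v[0],-v[1])))
v=q[1]-q[0];print(np.degrees(np.arctan2(v[1],v[0])))
sh=[plane(f,p,.02)[:2] for p in [(149,84),(210,104),(184,190),(128,173)]]
print("shelf",np.mean(sh,0).round(4))
x0,y0=300,150;c=f["pixels"][y0:y0+70,x0:x0+60,::-1]
cv2.imwrite("pics/c3.png",cv2.resize(c,None,fx=8,fy=8,interpolation=cv2.INTER_NEAREST))
E
```

```text
stand [0.6125 0.0157] [np.float64(0.0878), np.float64(0.0677), np.float64(0.0883), np.float64(0.0692)]
14.15201035901095
15.1373708713303
15.376887323964205
shelf [0.4572 0.0169]
```

View pics/c3.png

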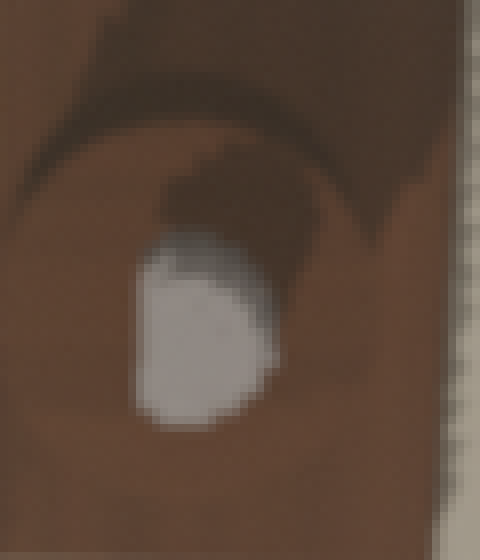

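```bash

python3 - <<'E'
from h import *
f=grab("wrist")
print("shaft",plane(f,(323,191.3),.063).round(4), proj(f,[.6125,.0157,.063]),proj(f,[.6145,.016,.063]))
E
```

```text
shaft [0.6114 0.0162 0.063 ] [324.0243978  192.15255634] [326.3530835  192.40688054]
```

```bash

python3 -m crank '{"travel":[[-4,0.3,-1],[-8,0.3,-3],[-12,0.3,-6],[-15.7,0.3,-9],[-15.7,0.3,-11]],"turn":[[0,0,-5],[0,0,-10],[0,0,-15],[0,0,-20.2],[0,0,-20.2]],"gripper":[0,0,0,0,0]}' >/dev/null
python3 -m crank '{"travel":[[0,0,-1.5],[0,0,-3],[0,0,-4.5],[0,0,-6],[0,0,-6]],"turn":[[0,0,0],[0,0,0],[0,0,0],[0,0,0],[0,0,0]],"gripper":[0,0,0,0,0]}'
```

```text
clock: 5.65
position: [0.4536, 0.0161, 0.0102]
tool_rot: [-3.14, 0.0, 1.479]
force: [-0.7, 0.2, 1.5]
grip_width: 0.0854
finger_force: 0.0
```

```bash

python3 -m crank '{"travel":[[0,0,-0.4],[0,0,-0.8],[0,0,-0.8],[0,0,-0.8],[0,0,-0.8]],"turn":[[0,0,0],[0,0,0],[0,0,0],[0,0,0],[0,0,0]],"gripper":[0,0.3,0.5,0.6,0.6]}' 50
python3 -m crank '{"travel":[[0,0,0],[0,0,0],[0,0,0],[0,0,0],[0,0,0]],"turn":[[0,0,0],[0,0,0],[0,0,0],[0,0,0],[0,0,0]],"gripper":[0.6,0.6,0.6,0.6,0.6]}'
```

```text
clock: 6.15
position: [0.4545, 0.0159, 0.0037]
tool_rot: [3.141, 0.0, 1.478]
force: [-2.7, -0.2, 5.5]
grip_width: 0.0546
finger_force: 53.0
clock: 6.65
position: [0.4545, 0.0159, 0.0037]
tool_rot: [3.141, 0.0, 1.478]
force: [-2.2, -0.5, 7.6]
grip_width: 0.0548
finger_force: 53.1
```

```bash

python3 -m crank '{"travel":[[0,0,1],[0,0,3],[0,0,5],[0,0,7.5],[0,0,10]],"turn":[[0,0,0],[0,0,0],[0,0,0],[0,0,0],[0,0,0]],"gripper":[0.6,0.6,0.6,0.6,0.6]}'
python3 -m crank '{"travel":[[3,0,0],[6,0,0],[9,0,0],[12,0,0],[15.8,0,0]],"turn":[[0,0,5],[0,0,10],[0,0,15],[0,0,20.2],[0,0,20.2]],"gripper":[0.6,0.6,0.6,0.6,0.6]}'
python3 -m crank '{"travel":[[0,0,-1],[0,0,-2],[0,0,-2],[0,0,-2],[0,0,-2]],"turn":[[0,0,0],[0,0,0],[0,0,0],[0,0,0],[0,0,0]],"gripper":[0.6,0.6,0.6,0.6,0.6]}'
python3 - <<'E'
from h import *
w=grab("wrist","w4")["pixels"][...,::-1];s=grab("scene","s4")["pixels"][140:280,220:420,::-1];d=grab("side","d4")["pixels"][130:270,220:420,::-1]
cv2.imwrite("pics/m4.png",np.vstack([np.hstack([cv2.resize(x,(400,280),interpolation=2) for x in(s,d)]),np.pad(cv2.resize(w,(512,320)),((0,0),(0,288),(0,0)))]))
E
```

```text
clock: 7.15
position: [0.4541, 0.0159, 0.1049]
tool_rot: [-3.141, -0.0, 1.479]
force: [-0.3, -1.4, -1.8]
grip_width: 0.0548
finger_force: 53.6
clock: 7.65
position: [0.6129, 0.0155, 0.1041]
tool_rot: [-3.141, -0.0, 1.834]
force: [0.1, -0.0, -1.1]
grip_width: 0.0546
finger_force: 53.6
clock: 8.15
position: [0.6122, 0.016, 0.0839]
tool_rot: [3.141, 0.0, 1.831]
force: [-0.1, -0.5, -0.8]
grip_width: 0.0548
finger_force: 53.6
```

View pics/m4.png

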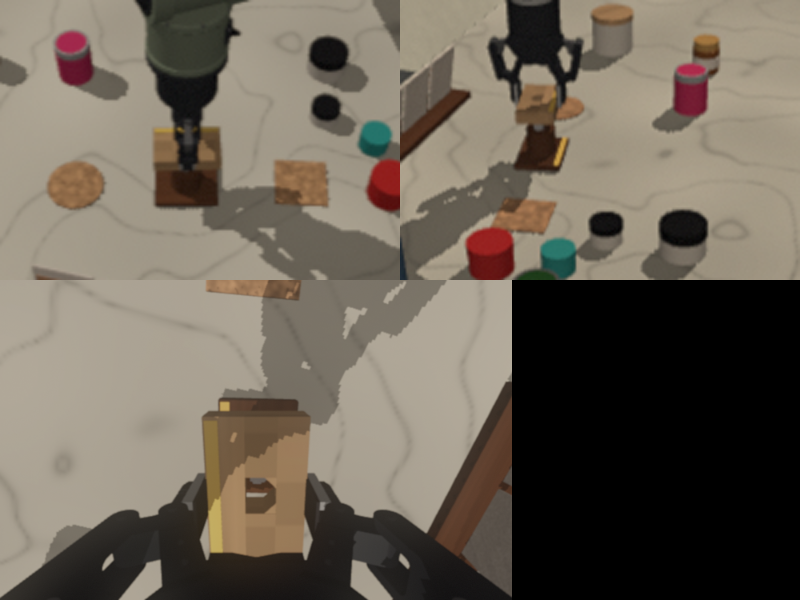

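The shelf is held level above the stand, brass on the robot's side, and the shaft shows through the hole at about (325,269) in the wrist picture. I'll lower it in steps, watching the force.

```bash

python3 -m crank '{"travel":[[0,0,-0.5],[0,0,-1],[0,0,-1.4],[0,0,-1.6],[0,0,-1.6]],"turn":[[0,0,0],[0,0,0],[0,0,0],[0,0,0],[0,0,0]],"gripper":[0.6,0.6,0.6,0.6,0.6]}'
python3 -m crank '{"travel":[[0,0,-0.1],[0,0,-0.2],[0,0,-0.3],[0,0,-0.4],[0,0,-0.4]],"turn":[[0,0,0],[0,0,0],[0,0,0],[0,0,0],[0,0,0]],"gripper":[0.6,0.6,0.6,0.6,0.6]}'
```

```text
clock: 8.8
position: [0.6122, 0.016, 0.0668]
tool_rot: [-3.141, -0.0, 1.831]
force: [-0.2, -0.5, -1.1]
grip_width: 0.0545
finger_force: 53.6
clock: 9.3
position: [0.6123, 0.016, 0.0632]
tool_rot: [-3.141, -0.0, 1.831]
force: [0.0, 0.1, -1.4]
grip_width: 0.0549
finger_force: 53.6
```

```bash

python3 -m crank '{"travel":[[0,0,-0.1],[0,0,-0.2],[0,0,-0.3],[0,0,-0.4],[0,0,-0.5]],"turn":[[0,0,0],[0,0,0],[0,0,0],[0,0,0],[0,0,0]],"gripper":[0.6,0.6,0.6,0.6,0.6]}'
python3 -m crank '{"travel":[[0,0,-0.1],[0,0,-0.2],[0,0,-0.3],[0,0,-0.4],[0,0,-0.4]],"turn":[[0,0,0],[0,0,0],[0,0,0],[0,0,0],[0,0,0]],"gripper":[0.6,0.6,0.6,0.6,0.6]}'
```

```text
clock: 9.8
position: [0.6124, 0.016, 0.0582]
tool_rot: [-3.142, -0.0, 1.831]
force: [0.8, 0.8, -0.8]
grip_width: 0.0545
finger_force: 53.6
clock: 10.3
position: [0.6123, 0.0159, 0.0541]
tool_rot: [-3.141, -0.0, 1.831]
force: [-0.3, 0.8, -1.1]
grip_width: 0.0543
finger_force: 53.6
```

```bash

python3 -m crank '{"travel":[[0,0,-0.05],[0,0,-0.1],[0,0,-0.1],[0,0,-0.1],[0,0,-0.1]],"turn":[[0,0,0],[0,0,0],[0,0,0],[0,0,0],[0,0,0]],"gripper":[0.6,0.6,0.6,0.6,0.6]}'
python3 -m crank '{"travel":[[0,0,0],[0,0,0],[0,0,0],[0,0,0],[0,0,0]],"turn":[[0,0,0],[0,0,0],[0,0,0],[0,0,0],[0,0,0]],"gripper":[0.4,0.2,0.1,0.1,0.1]}'
python3 -m crank '{"travel":[[0,0,1],[0,0,4],[0,0,8],[0,0,12],[0,0,15]],"turn":[[0,0,0],[0,0,0],[0,0,0],[0,0,0],[0,0,0]],"gripper":[0,0,0,0,0]}'
python3 -m crank '{"travel":[[0,0,0],[0,0,0],[0,0,0],[0,0,0],[0,0,0]],"turn":[[0,0,0],[0,0,0],[0,0,0],[0,0,0],[0,0,0]],"gripper":[0,0,0,0,0]}'>/dev/null
python3 -c "
from h import *
grab('wrist','w5')"
```

```text
clock: 10.8
position: [0.6124, 0.016, 0.0538]
tool_rot: [3.141, 0.0, 1.831]
force: [-3.8, -1.3, 7.3]
grip_width: 0.0549
finger_force: 54.5
clock: 11.3
position: [0.6124, 0.016, 0.0533]
tool_rot: [-3.142, -0.0, 1.831]
force: [0.1, -0.5, 0.8]
grip_width: 0.0768
finger_force: 0.0
clock: 11.8
position: [0.6126, 0.0163, 0.2066]
tool_rot: [3.14, 0.0, 1.831]
force: [0.6, -0.3, 0.2]
grip_width: 0.0855
finger_force: 0.0
```

View pics/w5.png

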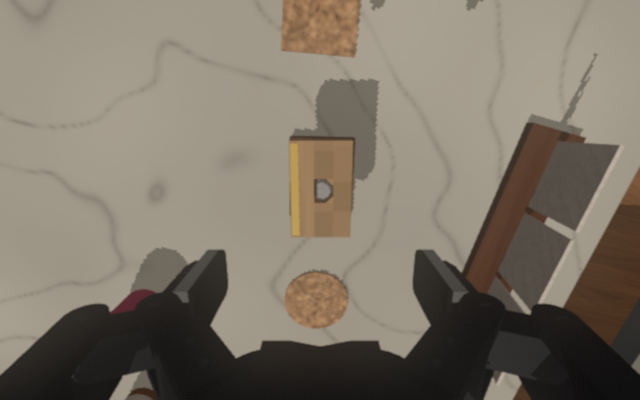

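The shelf is seated with the shaft centred in the hole (323,190) and its brass on the robot's side; the round mat is at (317,299). Next the honey.

```bash

python3 - <<'E'
from h import *
f=grab("wrist");print("rd",plane(f,(316.5,299.2),.003),"shelf",plane(f,(321.5,187.5),.07))
print("sq edge corners",plane(f,(282,50),.003),plane(f,(357,56),.003))
E
python3 -m crank '{"travel":[[-1.5,-3.6,0],[-3,-7.2,0],[-4.5,-11,0],[-6,-14.6,0],[-7.6,-18.3,0]],"turn":[[0,0,-4],[0,0,-8],[0,0,-12],[0,0,-17],[0,0,-22]],"gripper":[0,0,0,0,0]}'>/dev/null
python3 -m crank '{"travel":[[-1.5,-3.6,0],[-3,-7.2,0],[-4.5,-11,0],[-6,-14.6,0],[-7.6,-18.3,0]],"turn":[[0,0,-4],[0,0,-8],[0,0,-12],[0,0,-17],[0,0,-22]],"gripper":[0,0,0,0,0]}'
python3 -m crank '{"travel":[[0,0,0],[0,0,0],[0,0,0],[0,0,0],[0,0,0]],"turn":[[0,0,0],[0,0,0],[0,0,0],[0,0,0],[0,0,0]],"gripper":[0,0,0,0,0]}'
python3 -c "
from h import *
grab('wrist','w6');print(bot.observe()['qpos'])"
```

```text
rd [ 0.64674384 -0.13628409  0.003     ] shelf [0.61109317 0.01906288 0.07      ]
sq edge corners [0.54044632 0.13036734 0.003     ] [0.61474287 0.14451404 0.003     ]
clock: 13.4
position: [0.4596, -0.3514, 0.2032]
tool_rot: [-3.142, -0.0, 1.06]
force: [0.9, -0.8, -0.3]
grip_width: 0.0854
finger_force: 0.0
clock: 13.9
position: [0.4609, -0.3492, 0.2033]
tool_rot: [-3.142, -0.0, 1.065]
force: [-0.7, -1.2, -0.1]
grip_width: 0.0856
finger_force: 0.0
[ 0.88679728  0.5140192  -0.47887791  1.73758266  0.28042891  0.95826196
 -0.20823742]
```

View pics/w6.png

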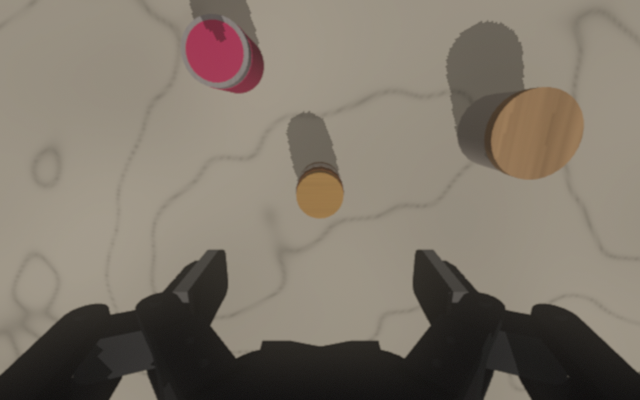

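The honey lid is centred at about (320,194); the pink tin top is at (215,51) and the candle at (537,133).

```bash

cat >> h.py <<'E'
def blob(f,box,hsvlo,hsvhi):
    x0,y0,x1,y1=box;h=cv2.cvtColor(f["pixels"],cv2.COLOR_RGB2HSV)[y0:y1,x0:x1]
    m=cv2.inRange(h,np.array(hsvlo),np.array(hsvhi));n,l,s,c=cv2.connectedComponentsWithStats(m);i=1+s[1:,4].argmax()
    (cx,cy),r=cv2.minEnclosingCircle(np.argwhere(l==i)[:,::-1].astype(np.float32));return (cx+x0,cy+y0),r
E
python3 - <<'E'
from h import *
f=grab("wrist")
h=cv2.cvtColor(f["pixels"],cv2.COLOR_RGB2HSV);print(h[200,320],h[55,215],h[100,300])
p,r=blob(f,(270,150,370,240),(10,90,110),(30,255,255));print(p,r,plane(f,p,.06),"tcp",bot.observe()["position"])
p,r=blob(f,(170,0,280,110),(160,100,140),(179,255,255));print(p,r,plane(f,p,.07))
# heights from scene/wrist stereo
s=bot and grab("scene");hs=cv2.cvtColor(s["pixels"],cv2.COLOR_RGB2HSV);print(tri(s,(209,157),f,(320,194.5)))
E
```

```text
[ 17 131 152] [172 163 161] [ 19  36 157]
(319.32916259765625, 193.67169952392578) 23.954011917114258 [ 0.45626988 -0.35426449  0.06      ] tcp [ 0.46066209 -0.34957629  0.20330974]
(213.19718170166016, 50.89436721801758) 31.76564598083496 [ 0.44019398 -0.20609482  0.07      ]
[ 0.45628682 -0.35283087  0.06426102]
```

```bash

python3 -m crank '{"travel":[[-0.45,-0.5,-2],[-0.45,-0.5,-6],[-0.45,-0.5,-10],[-0.45,-0.5,-14],[-0.45,-0.5,-16]],"turn":[[0,0,0],[0,0,0],[0,0,0],[0,0,0],[0,0,0]],"gripper":[0,0,0,0,0]}'
python3 -m crank '{"travel":[[0,0,-1.5],[0,0,-2.9],[0,0,-2.9],[0,0,-2.9],[0,0,-2.9]],"turn":[[0,0,0],[0,0,0],[0,0,0],[0,0,0],[0,0,0]],"gripper":[0,0,0.3,0.6,0.7]}' 40
python3 -m crank '{"travel":[[0,0,0],[0,0,0],[0,0,0],[0,0,0],[0,0,0]],"turn":[[0,0,0],[0,0,0],[0,0,0],[0,0,0],[0,0,0]],"gripper":[0.7,0.7,0.7,0.7,0.7]}'
```

```text
clock: 14.55
position: [0.4548, -0.3541, 0.0402]
tool_rot: [-3.138, -0.001, 1.064]
force: [-0.1, -0.2, 0.3]
grip_width: 0.0853
finger_force: 0.0
clock: 15.05
position: [0.4565, -0.3555, 0.0155]
tool_rot: [3.14, 0.0, 1.063]
force: [-4.0, 3.0, 9.8]
grip_width: 0.0473
finger_force: 39.5
clock: 15.55
position: [0.4565, -0.3554, 0.0155]
tool_rot: [3.14, 0.0, 1.063]
force: [-1.3, 0.7, 9.0]
grip_width: 0.047
finger_force: 41.1
```

```bash

python3 -m crank '{"travel":[[0,0,2],[0,0,5],[0,0,9],[0,0,13],[0,0,14]],"turn":[[0,0,0],[0,0,0],[0,0,0],[0,0,0],[0,0,0]],"gripper":[0.7,0.7,0.7,0.7,0.7]}'
python3 -m crank '{"travel":[[1,3,0],[3,7,0],[4.7,11,0],[6.3,15,0],[7.8,18.5,0]],"turn":[[0,0,0],[0,0,0],[0,0,0],[0,0,0],[0,0,0]],"gripper":[0.7,0.7,0.7,0.7,0.7]}'
python3 -m crank '{"travel":[[1.5,4,0],[3,8,0],[4.7,12,0],[6.3,16,0],[7.8,18.6,0]],"turn":[[0,0,0],[0,0,0],[0,0,0],[0,0,0],[0,0,0]],"gripper":[0.7,0.7,0.7,0.7,0.7]}'
python3 -m crank '{"travel":[[0,0,-1],[0,0,-3],[0,0,-5],[0,0,-6],[0,0,-6]],"turn":[[0,0,0],[0,0,0],[0,0,0],[0,0,0],[0,0,0]],"gripper":[0.7,0.7,0.7,0.7,0.7]}'
```

```text
clock: 16.05
position: [0.4573, -0.356, 0.1589]
tool_rot: [3.136, 0.001, 1.063]
force: [0.2, -0.2, -3.1]
grip_width: 0.047
finger_force: 42.3
clock: 16.55
position: [0.5342, -0.1679, 0.1543]
tool_rot: [-3.142, -0.0, 1.064]
force: [0.6, -0.6, -1.9]
grip_width: 0.0471
finger_force: 42.2
clock: 17.05
position: [0.6121, 0.0194, 0.1543]
tool_rot: [-3.141, -0.001, 1.065]
force: [-0.1, -0.6, -1.8]
grip_width: 0.047
finger_force: 42.2
clock: 17.55
position: [0.611, 0.0155, 0.093]
tool_rot: [-3.14, 0.001, 1.063]
force: [-0.2, -0.3, -2.7]
grip_width: 0.047
finger_force: 42.2
```

```bash

python3 -m crank '{"travel":[[0.1,0.1,-0.3],[0.1,0.1,-0.5],[0.1,0.1,-0.7],[0.1,0.1,-0.8],[0.1,0.1,-0.8]],"turn":[[0,0,0],[0,0,0],[0,0,0],[0,0,0],[0,0,0]],"gripper":[0.7,0.7,0.7,0.7,0.7]}'
```

```text
clock: 18.05
position: [0.6129, 0.0169, 0.0864]
tool_rot: [3.141, -0.0, 1.063]
force: [0.0, 0.3, -2.4]
grip_width: 0.0467
finger_force: 42.2
```

```bash

python3 -m crank '{"travel":[[0,0,-0.1],[0,0,-0.15],[0,0,-0.15],[0,0,-0.15],[0,0,-0.15]],"turn":[[0,0,0],[0,0,0],[0,0,0],[0,0,0],[0,0,0]],"gripper":[0.7,0.7,0.5,0.3,0.1]}'
python3 -m crank '{"travel":[[0,0,0.5],[0,0,3],[0,0,7],[0,0,11],[0,0,13]],"turn":[[0,0,0],[0,0,0],[0,0,0],[0,0,0],[0,0,0]],"gripper":[0,0,0,0,0]}' 
python3 -m crank '{"travel":[[-3,-4,0],[-6,-8,0],[-9,-12,0],[-12,-16,0],[-14.5,-19,0]],"turn":[[0,0,0],[0,0,0],[0,0,0],[0,0,0],[0,0,0]],"gripper":[0,0,0,0,0]}' >/dev/null
python3 -m crank '{"travel":[[-2.5,-3,0],[-2.5,-3,0],[-2.5,-3,0],[-2.5,-3,0],[-2.5,-3,0]],"turn":[[0,0,0],[0,0,0],[0,0,0],[0,0,0],[0,0,0]],"gripper":[0,0,0,0,0]}'
python3 - <<'E'
from h import *
f=grab("wrist","w7");s=grab("scene")
e=bot.observe()["position"]
cv2.imwrite("pics/m7.png",np.vstack([f["pixels"][:260,:,::-1],cv2.resize(s["pixels"][140:300,160:480,::-1],(640,320),interpolation=2)]))
p,r=blob(f,(240,120,400,260),(160,100,120),(179,255,255));print(p,r,plane(f,p,.07),e)
E
```

```text
clock: 18.55
position: [0.613, 0.017, 0.0849]
tool_rot: [3.141, -0.0, 1.063]
force: [-0.5, 0.1, -0.6]
grip_width: 0.0726
finger_force: 0.0
clock: 19.05
position: [0.6138, 0.0173, 0.2185]
tool_rot: [3.139, -0.002, 1.063]
force: [0.2, 0.2, -0.1]
grip_width: 0.0856
finger_force: 0.0
clock: 20.05
position: [0.4435, -0.2022, 0.2149]
tool_rot: [3.141, -0.0, 1.065]
force: [-0.0, 0.3, -0.6]
grip_width: 0.0856
finger_force: 0.0
(320.8881149291992, 191.6783218383789) 24.354074478149414 [ 0.44109976 -0.20634139  0.07      ] [ 0.44332765 -0.20230925  0.21474369]
```

View pics/m7.png

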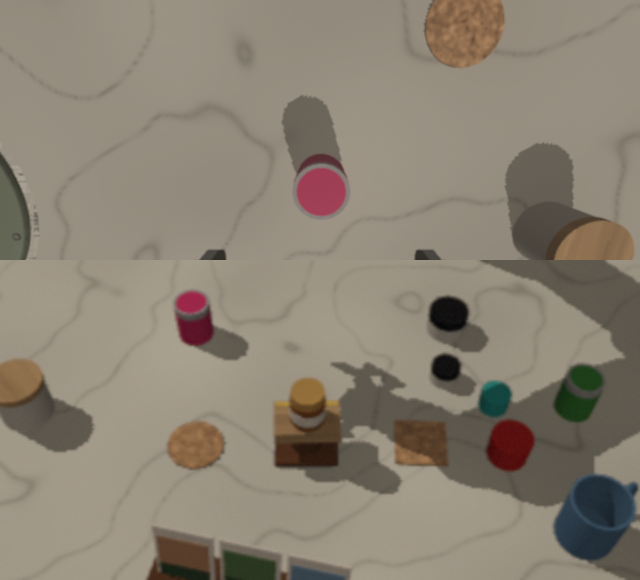

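```bash

python3 -m crank '{"travel":[[-0.2,-0.4,-2],[-0.2,-0.4,-6],[-0.2,-0.4,-10],[-0.2,-0.4,-14],[-0.2,-0.4,-17]],"turn":[[0,0,0],[0,0,0],[0,0,0],[0,0,0],[0,0,0]],"gripper":[0,0,0,0,0]}'
python3 -m crank '{"travel":[[0,0,-1.5],[0,0,-2.6],[0,0,-2.6],[0,0,-2.6],[0,0,-2.6]],"turn":[[0,0,0],[0,0,0],[0,0,0],[0,0,0],[0,0,0]],"gripper":[0,0,0.3,0.6,0.6]}' 40
python3 -m crank '{"travel":[[0,0,0],[0,0,0],[0,0,0],[0,0,0],[0,0,0]],"turn":[[0,0,0],[0,0,0],[0,0,0],[0,0,0],[0,0,0]],"gripper":[0.6,0.6,0.6,0.6,0.6]}'
python3 -m crank '{"travel":[[0,0,2],[0,0,5],[0,0,9],[0,0,13],[0,0,15]],"turn":[[0,0,0],[0,0,0],[0,0,0],[0,0,0],[0,0,0]],"gripper":[0.6,0.6,0.6,0.6,0.6]}'
```

```text
clock: 20.65
position: [0.4405, -0.2062, 0.0426]
tool_rot: [-3.14, -0.0, 1.064]
force: [0.7, -0.7, -0.1]
grip_width: 0.0853
finger_force: 0.0
clock: 21.15
position: [0.4414, -0.2072, 0.0198]
tool_rot: [3.14, -0.0, 1.063]
force: [0.2, -0.1, -1.3]
grip_width: 0.0553
finger_force: 42.4
clock: 21.65
position: [0.4414, -0.2073, 0.0197]
tool_rot: [3.14, -0.0, 1.063]
force: [-1.5, 1.7, 9.7]
grip_width: 0.0555
finger_force: 43.2
clock: 22.15
position: [0.4416, -0.2074, 0.1723]
tool_rot: [3.138, -0.0, 1.063]
force: [-0.0, 0.0, -2.1]
grip_width: 0.0551
finger_force: 42.9
```

```bash

python3 -m crank '{"travel":[[1,3,0],[2,7,0],[3.5,11.5,0],[5,16,0],[6.4,20,0]],"turn":[[0,0,0],[0,0,0],[0,0,0],[0,0,0],[0,0,0]],"gripper":[0.6,0.6,0.6,0.6,0.6]}'>/dev/null
python3 -m crank '{"travel":[[1.5,4,0],[3,8,0],[4.5,12,0],[6,16,0],[6.5,18.2,0]],"turn":[[0,0,0],[0,0,0],[0,0,0],[0,0,0],[0,0,0]],"gripper":[0.6,0.6,0.6,0.6,0.6]}'
python3 -m crank '{"travel":[[0,0,-2],[0,0,-5],[0,0,-9],[0,0,-12],[0,0,-14]],"turn":[[0,0,0],[0,0,0],[0,0,0],[0,0,0],[0,0,0]],"gripper":[0.6,0.6,0.6,0.6,0.6]}'
python3 -m crank '{"travel":[[0,0,-0.3],[0,0,-0.6],[0,0,-0.8],[0,0,-0.8],[0,0,-0.8]],"turn":[[0,0,0],[0,0,0],[0,0,0],[0,0,0],[0,0,0]],"gripper":[0.6,0.6,0.6,0.6,0.6]}'
```

```text
clock: 23.15
position: [0.5704, 0.1786, 0.1692]
tool_rot: [-3.141, -0.002, 1.065]
force: [-0.6, -1.3, -1.0]
grip_width: 0.0551
finger_force: 42.9
clock: 23.65
position: [0.5691, 0.1745, 0.027]
tool_rot: [-3.141, 0.001, 1.063]
force: [0.3, 0.3, -1.2]
grip_width: 0.055
finger_force: 42.9
clock: 24.15
position: [0.5705, 0.1752, 0.0227]
tool_rot: [3.14, -0.001, 1.063]
force: [-4.8, -1.2, 9.6]
grip_width: 0.0555
finger_force: 43.9
```

```bash

python3 -m crank '{"travel":[[0,0,0],[0,0,0],[0,0,0],[0,0,0],[0,0,0]],"turn":[[0,0,0],[0,0,0],[0,0,0],[0,0,0],[0,0,0]],"gripper":[0.5,0.3,0.1,0,0]}'
python3 -m crank '{"travel":[[0,0,1],[0,0,5],[0,0,9.5],[0,0,14],[0,0,18]],"turn":[[0,0,0],[0,0,0],[0,0,0],[0,0,0],[0,0,0]],"gripper":[0,0,0,0,0]}' 
python3 -m crank '{"travel":[[-2,4,0],[-4.5,8,0],[-7,12,0],[-9,16,0],[-11.5,20,0]],"turn":[[0,0,0],[0,0,0],[0,0,0],[0,0,0],[0,0,0]],"gripper":[0,0,0,0,0]}' >/dev/null
python3 -m crank '{"travel":[[0,1,0],[0,1,0],[0,1,0],[0,1,0],[0,1,0]],"turn":[[0,0,0],[0,0,0],[0,0,0],[0,0,0],[0,0,0]],"gripper":[0,0,0,0,0]}'
python3 - <<'E'
from h import *
f=grab("wrist","w8");s=grab("scene");d=grab("side")
e=bot.observe();print(e["qpos"])
cv2.imwrite("pics/m8.png",np.vstack([f["pixels"][:260,:,::-1],cv2.resize(s["pixels"][140:300,160:480,::-1],(640,320),interpolation=2)]))
p,r=blob(f,(240,120,400,260),(45,90,40),(85,255,255));print(p,r,plane(f,p,.07),e["position"])
E
```

```text
clock: 24.65
position: [0.5701, 0.175, 0.021]
tool_rot: [3.141, -0.0, 1.063]
force: [0.2, -0.1, -0.8]
grip_width: 0.0849
finger_force: 0.0
clock: 25.15
position: [0.5697, 0.1751, 0.2038]
tool_rot: [3.141, -0.001, 1.064]
force: [0.2, 0.2, -0.1]
grip_width: 0.0852
finger_force: 0.0
clock: 26.15
position: [0.4556, 0.3838, 0.2009]
tool_rot: [3.141, 0.0, 1.061]
force: [0.6, 0.3, 0.4]
grip_width: 0.0854
finger_force: 0.0
[-0.41656397  0.55826037 -0.55685367  1.69025237  0.34125013  0.99133219
 -1.60301619]
(315.63043212890625, 188.78985595703125) 24.92040252685547 [0.45202222 0.38724204 0.07      ] [0.45525778 0.38442329 0.20086991]
```

View pics/m8.png

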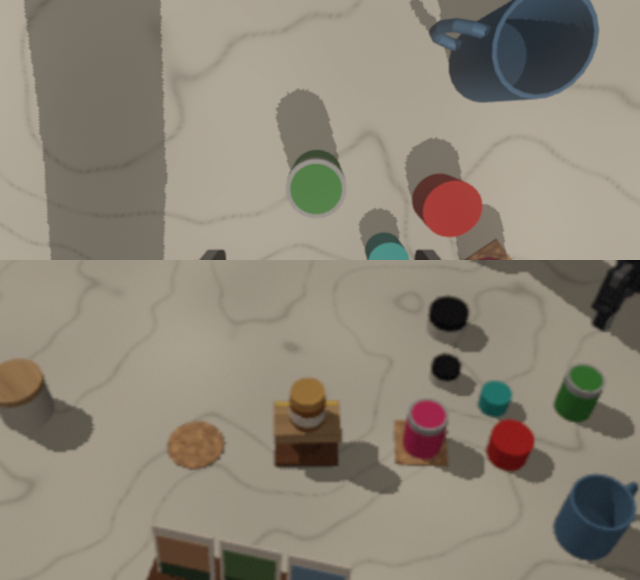

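```bash

python3 -m crank '{"travel":[[-0.3,0.3,-2],[-0.3,0.3,-6],[-0.3,0.3,-10],[-0.3,0.3,-14],[-0.3,0.3,-16]],"turn":[[0,0,0],[0,0,0],[0,0,0],[0,0,0],[0,0,0]],"gripper":[0,0,0,0,0]}' >/dev/null
python3 -m crank '{"travel":[[0,0,-1.5],[0,0,-2.2],[0,0,-2.2],[0,0,-2.2],[0,0,-2.2]],"turn":[[0,0,0],[0,0,0],[0,0,0],[0,0,0],[0,0,0]],"gripper":[0,0,0.3,0.6,0.6]}' 40
python3 -m crank '{"travel":[[0,0,0],[0,0,0],[0,0,0],[0,0,0],[0,0,0]],"turn":[[0,0,0],[0,0,0],[0,0,0],[0,0,0],[0,0,0]],"gripper":[0.6,0.6,0.6,0.6,0.6]}'
python3 -m crank '{"travel":[[0,0,2],[0,0,5],[0,0,9.5],[0,0,14],[0,0,18]],"turn":[[0,0,0],[0,0,0],[0,0,0],[0,0,0],[0,0,0]],"gripper":[0.6,0.6,0.6,0.6,0.6]}'
```

```text
clock: 27.3
position: [0.4524, 0.3884, 0.0201]
tool_rot: [3.141, -0.002, 1.063]
force: [-0.0, 0.2, 2.6]
grip_width: 0.055
finger_force: 42.3
clock: 27.8
position: [0.4525, 0.3884, 0.0201]
tool_rot: [3.141, -0.002, 1.063]
force: [-1.3, -1.3, 8.9]
grip_width: 0.0549
finger_force: 42.9
clock: 28.3
position: [0.4519, 0.388, 0.2018]
tool_rot: [3.141, -0.001, 1.063]
force: [0.8, 0.1, -1.5]
grip_width: 0.0557
finger_force: 42.9
```

```bash

python3 -m crank '{"travel":[[1,-3,0],[2.5,-7,0],[4,-11,0],[5.5,-15,0],[6.6,-18,0]],"turn":[[0,0,0],[0,0,0],[0,0,0],[0,0,0],[0,0,0]],"gripper":[0.6,0.6,0.6,0.6,0.6]}'>/dev/null
python3 -m crank '{"travel":[[1.4,-4,0],[2.8,-8,0],[4,-11.5,0],[5.5,-15,0],[6.5,-18,0]],"turn":[[0,0,0],[0,0,0],[0,0,0],[0,0,0],[0,0,0]],"gripper":[0.6,0.6,0.6,0.6,0.6]}'>/dev/null
python3 -m crank '{"travel":[[1.4,-4,0],[2.8,-8,0],[4.2,-12,0],[6.5,-16.4,0],[6.5,-16.4,0]],"turn":[[0,0,0],[0,0,0],[0,0,0],[0,0,0],[0,0,0]],"gripper":[0.6,0.6,0.6,0.6,0.6]}'
python3 -m crank '{"travel":[[0,0,-2],[0,0,-6],[0,0,-10],[0,0,-14],[0,0,-16.5]],"turn":[[0,0,0],[0,0,0],[0,0,0],[0,0,0],[0,0,0]],"gripper":[0.6,0.6,0.6,0.6,0.6]}'
python3 -m crank '{"travel":[[0,0,-0.3],[0,0,-0.6],[0,0,-0.9],[0,0,-1.2],[0,0,-1.2]],"turn":[[0,0,0],[0,0,0],[0,0,0],[0,0,0],[0,0,0]],"gripper":[0.6,0.6,0.6,0.6,0.6]}'
```

```text
clock: 29.8
position: [0.6489, -0.1436, 0.1987]
tool_rot: [3.139, 0.002, 1.055]
force: [-0.7, 0.9, -1.9]
grip_width: 0.0549
finger_force: 43.2
clock: 30.3
position: [0.6468, -0.136, 0.0316]
tool_rot: [-3.14, 0.001, 1.063]
force: [-0.3, -0.5, -1.9]
grip_width: 0.0551
finger_force: 43.2
clock: 30.8
position: [0.6487, -0.1363, 0.0232]
tool_rot: [3.14, -0.001, 1.063]
force: [-0.4, 0.6, 2.8]
grip_width: 0.0548
finger_force: 43.3
```

```bash

python3 -m crank '{"travel":[[0,0,0],[0,0,0],[0,0,0],[0,0,0],[0,0,0]],"turn":[[0,0,0],[0,0,0],[0,0,0],[0,0,0],[0,0,0]],"gripper":[0.5,0.3,0.1,0,0]}'
python3 -m crank '{"travel":[[0,0,1],[0,0,5],[0,0,9.5],[0,0,14],[0,0,18]],"turn":[[0,0,0],[0,0,0],[0,0,0],[0,0,0],[0,0,0]],"gripper":[0,0,0,0,0]}' 
python3 -m crank '{"travel":[[-2.5,4,0],[-5,8,0],[-7.5,12,0],[-10,16,0],[-12.5,20,0]],"turn":[[0,0,0],[0,0,0],[0,0,0],[0,0,0],[0,0,0]],"gripper":[0,0,0,0,0]}' >/dev/null
python3 -m crank '{"travel":[[-2.5,4,0],[-5,8,0],[-8,12.8,0],[-8,12.8,0],[-8,12.8,0]],"turn":[[0,0,0],[0,0,0],[0,0,0],[0,0,0],[0,0,0]],"gripper":[0,0,0,0,0]}'
python3 - <<'E'
from h import *
f=grab("wrist","w9");s=grab("scene")
e=bot.observe()
cv2.imwrite("pics/m9.png",np.vstack([f["pixels"][:260,:,::-1],cv2.resize(s["pixels"][140:300,160:480,::-1],(640,320),interpolation=2)]))
p,r=blob(f,(260,130,380,250),(0,0,0),(179,255,70));print(p,r,plane(f,p,.032),e["position"])
E
```

```text
clock: 31.3
position: [0.6479, -0.136, 0.0218]
tool_rot: [-3.142, -0.0, 1.063]
force: [0.7, 0.4, 0.1]
grip_width: 0.0852
finger_force: 0.0
clock: 31.8
position: [0.6479, -0.1359, 0.205]
tool_rot: [3.14, -0.001, 1.063]
force: [1.2, -0.9, 0.3]
grip_width: 0.0854
finger_force: 0.0
clock: 32.8
position: [0.4423, 0.1933, 0.2025]
tool_rot: [3.141, -0.001, 1.066]
force: [0.8, 0.2, 0.2]
grip_width: 0.0852
finger_force: 0.0
(320.3564796447754, 181.06790161132812) 21.3807373046875 [0.44189105 0.1934572  0.032     ] [0.44342952 0.19117098 0.20210094]
```

View pics/m9.png

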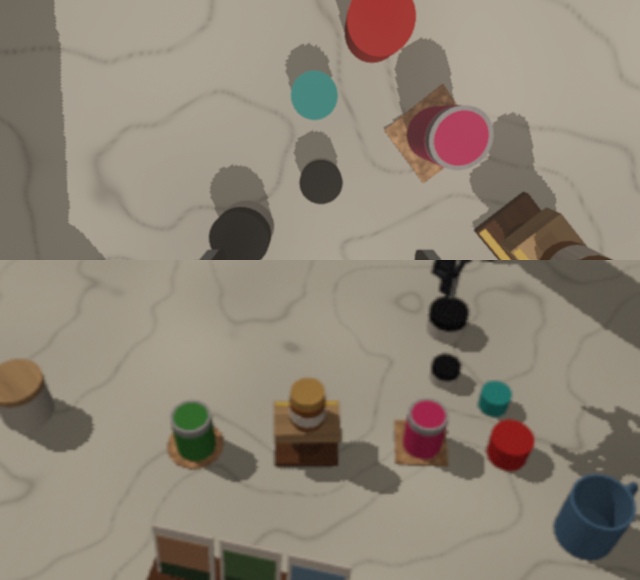

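```bash

python3 -m crank '{"travel":[[-0.1,0.2,-2],[-0.1,0.2,-6],[-0.1,0.2,-10],[-0.1,0.2,-14],[-0.1,0.2,-16]],"turn":[[0,0,-7],[0,0,-14],[0,0,-20],[0,0,-20],[0,0,-20]],"gripper":[0,0,0,0,0]}'
python3 -m crank '{"travel":[[0,0,-1.5],[0,0,-3],[0,0,-3.5],[0,0,-3.5],[0,0,-3.5]],"turn":[[0,0,0],[0,0,0],[0,0,0],[0,0,0],[0,0,0]],"gripper":[0,0,0.3,0.6,0.7]}' 30
python3 -m crank '{"travel":[[0,0,0],[0,0,0],[0,0,0],[0,0,0],[0,0,0]],"turn":[[0,0,0],[0,0,0],[0,0,0],[0,0,0],[0,0,0]],"gripper":[0.7,0.7,0.7,0.7,0.7]}'
python3 -m crank '{"travel":[[0,0,2],[0,0,5],[0,0,9.5],[0,0,14],[0,0,18]],"turn":[[0,0,0],[0,0,0],[0,0,0],[0,0,0],[0,0,0]],"gripper":[0.7,0.7,0.7,0.7,0.7]}'
```

```text
clock: 33.4
position: [0.4416, 0.1919, 0.0391]
tool_rot: [-3.141, 0.003, 0.712]
force: [0.3, 0.5, 0.2]
grip_width: 0.0854
finger_force: 0.0
clock: 33.9
position: [0.4424, 0.1936, 0.0073]
tool_rot: [3.141, -0.0, 0.713]
force: [-3.2, 0.4, 22.8]
grip_width: 0.0444
finger_force: 25.5
clock: 34.4
position: [0.4424, 0.1938, 0.0074]
tool_rot: [3.141, -0.001, 0.714]
force: [0.4, -2.6, 8.9]
grip_width: 0.0441
finger_force: 31.1
clock: 34.9
position: [0.4417, 0.1939, 0.1892]
tool_rot: [3.142, -0.001, 0.714]
force: [0.1, -0.9, -0.8]
grip_width: 0.0439
finger_force: 31.0
```

```bash

python3 -m crank '{"travel":[[2,-3,0],[4.5,-7,0],[7,-11,0],[9.5,-15,0],[12,-19,0]],"turn":[[0,0,0],[0,0,0],[0,0,0],[0,0,0],[0,0,0]],"gripper":[0.7,0.7,0.7,0.7,0.7]}'>/dev/null
python3 -m crank '{"travel":[[2.5,-4,0],[5,-8,0],[7,-11,0],[8.6,-14,0],[8.6,-14,0]],"turn":[[0,0,0],[0,0,0],[0,0,0],[0,0,0],[0,0,0]],"gripper":[0.7,0.7,0.7,0.7,0.7]}'
python3 -m crank '{"travel":[[0,0,-2],[0,0,-5],[0,0,-8],[0,0,-10],[0,0,-10.3]],"turn":[[0,0,0],[0,0,0],[0,0,0],[0,0,0],[0,0,0]],"gripper":[0.7,0.7,0.7,0.7,0.7]}'
python3 -m crank '{"travel":[[0,0,-0.2],[0,0,-0.3],[0,0,-0.4],[0,0,-0.4],[0,0,-0.4]],"turn":[[0,0,0],[0,0,0],[0,0,0],[0,0,0],[0,0,0]],"gripper":[0.7,0.7,0.7,0.7,0.7]}'
```

```text
clock: 35.9
position: [0.6486, -0.1412, 0.1863]
tool_rot: [3.14, 0.001, 0.709]
force: [-0.6, 0.3, -1.2]
grip_width: 0.0442
finger_force: 31.0
clock: 36.4
position: [0.6464, -0.1355, 0.0816]
tool_rot: [-3.139, 0.002, 0.715]
force: [-0.9, -0.7, -0.4]
grip_width: 0.0435
finger_force: 31.0
clock: 36.9
position: [0.6482, -0.1361, 0.0805]
tool_rot: [3.141, -0.001, 0.714]
force: [-0.8, 0.5, 4.6]
grip_width: 0.0438
finger_force: 31.4
```

Contact at the expected height. Release, retreat and inspect.

```bash

python3 -m crank '{"travel":[[0,0,0],[0,0,0],[0,0,0],[0,0,0],[0,0,0]],"turn":[[0,0,0],[0,0,0],[0,0,0],[0,0,0],[0,0,0]],"gripper":[0.6,0.4,0.2,0,0]}'
python3 -m crank '{"travel":[[0,0,1],[0,0,4],[0,0,8],[0,0,11],[0,0,14]],"turn":[[0,0,0],[0,0,0],[0,0,0],[0,0,0],[0,0,0]],"gripper":[0,0,0,0,0]}' 
python3 -m crank '{"travel":[[-3,2,0],[-6,5,0],[-9,8,0],[-12,11,0],[-14,14,0]],"turn":[[0,0,-5],[0,0,-10],[0,0,-15],[0,0,-20],[0,0,-25]],"gripper":[0,0,0,0,0]}' >/dev/null
python3 -m crank '{"travel":[[0,0,1],[0,0,4],[0,0,7],[0,0,7],[0,0,7]],"turn":[[0,0,0],[0,0,0],[0,0,0],[0,0,0],[0,0,0]],"gripper":[0,0,0,0,0]}'
python3 - <<'E'
from h import *
f=grab("wrist","w10");s=grab("scene");d=grab("side")
cv2.imwrite("pics/m10.png",np.vstack([f["pixels"][:260,:,::-1],np.hstack([cv2.resize(s["pixels"][140:300,150:470,::-1],(400,200),interpolation=2),cv2.resize(d["pixels"][120:310,170:420,::-1],(240,200),interpolation=2)])]))
E
```

```text
clock: 37.4
position: [0.6478, -0.136, 0.0797]
tool_rot: [-3.141, 0.0, 0.714]
force: [-0.5, -0.3, -0.3]
grip_width: 0.0852
finger_force: 0.0
clock: 37.9
position: [0.6479, -0.136, 0.2222]
tool_rot: [3.141, -0.001, 0.714]
force: [0.8, -0.7, -0.1]
grip_width: 0.0854
finger_force: 0.0
clock: 38.9
position: [0.5082, 0.0038, 0.2906]
tool_rot: [3.141, -0.002, 0.278]
force: [0.4, 0.0, -0.2]
grip_width: 0.0855
finger_force: 0.0
```

View pics/m10.png

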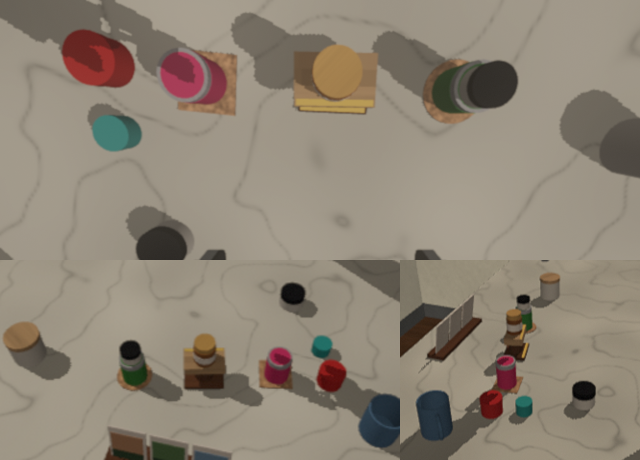

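```bash
python3 - <<'E'
from h import *
f=grab("wrist")
print("pot",plane(f,(492,84),.105).round(4),"honey",plane(f,(337.5,71),.13).round(4),"pink",plane(f,(185.5,77),.073).round(4))
p=np.array([.612,.016]);print("sq NE corner etc",plane(f,(237,54),.003).round(4),plane(f,(236,114),.003).round(4),plane(f,(178,108),.003).round(4))
print("round left edge",plane(f,(424,94),.003).round(4))
E
```

```text
pot [ 0.6445 -0.1334  0.105 ] honey [0.6108 0.0168 0.13  ] pink [0.5675 0.171  0.073 ]
sq NE corner etc [0.6115 0.142  0.003 ] [0.5396 0.1283 0.003 ] [0.5261 0.2032 0.003 ]
round left edge [ 0.6316 -0.1019  0.003 ]
```

Every item is within a few mm of its target, so I'm handing in.

```bash
python3 -c "
from workcell import bot
print(bot.job_done())"
```

```text
the job is handed in; nothing more can be done
None
```

The counter display is set up as asked and handed in after about 39 s on the robot's clock: by the last pictures everything stands upright within a few millimetres of its place, and I never touched the mug or candle; the hand-in returned no verdict.

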